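# Hold the spice grinder's lid at its pulse mark

## Task

We are grinding spices for the gingerbread in short bursts. Pick up the red grinder lid from the table, set it into the collar of the grey grinder with its two lugs going down through the two slots until it sits fully home, then twist it clockwise (seen from above) to the green half-turn mark, short of the red mark where it would lock, and keep holding it there against its return spring: finish with the lid still in the gripper. Leave the spice jar, the bowl and the cookie cutter where they are.

Things in the scene. Friction and masses are not known exactly. Their poses are not given: they have to be found in the camera images.
- lid: loose red round bayonet lid, 0.14 kg, standing upright on the table. Origin: centre of its underside; z up. From below: plug 65 mm in diameter, 13 mm high; flange 100 mm in diameter, 13 to 19 mm up. Two lugs (10 mm wide, 5 mm high, at the very bottom) stick out of the plug along its +x and -x to 41 mm from the axis; white stripes on the flange show that line. Same after half a revolution.
- lid_grip (a point): point in the lid's black upright grip bar, on the lid's axis, 45 mm above the lid's origin; axes as the lid. The bar is 46 mm long (along x, in line with the lugs), 16 mm wide (along y) and runs from 19 to 55 mm above the lid's origin.
- grinder: grey electric grinder, fixed to the table, 132 mm in diameter, shoulder 108 mm high, collar on top. Origin: centre of its underside; z up on its axis; x along the line of the two slots, shown by white marks on the shoulder. Green marks lie 0.7 rad (40 deg) clockwise from the slots (half turn), red marks (lock) 1.4 rad. Lid fully home: its origin is 118 mm above the grinder's.
- collar (a point): centre of the steel collar's rim, 131 mm above the grinder's origin; axes as the grinder. Collar 97 mm outside; its lip, 5 mm thick, of 34 mm inner radius, has two slots 14 mm wide at +x and -x where the lugs go in, either way round, with about 1.5 to 2 mm of play to each side. Home, the flange rests on the rim and the lugs lie under the lip, between the yellow posts of the drive ring.
- ring (a joint): drive ring under the lip that the lugs carry along; rad, 0 at the slots (rest), growing clockwise seen from above to 1.4 at the stop; 0.7 = green mark. From 1.05 on the lock catches: too far. A spring turns it back to 0 when let go: 0.03 N m at rest, 0.10 N m at the green mark. The turned lid leads the ring by about 0.04 rad of play.
- spice_jar: bystander: amber glass jar with black cap, 48 mm in diameter, 95 mm high; origin: centre of its underside
- bowl: bystander: small white bowl, 100 mm in diameter, 45 mm high; origin: centre of its underside
- cutter: bystander: red cookie cutter, house outline, 64 x 51 mm, 25 mm high; origin: inside the outline on its underside
Mind the look-alikes: they are no part of the job. Of the things that look like the lid, the largest one is meant.

How it is judged:
By the outcome, as a careful person would: the job done as asked, in the order asked, and still so for the second after the job is handed in, while the arm keeps its last pose, push and grip.
It also fails if it takes over 43 s, if anything falls off the work surface, if the arm or the gripper's body presses on something with over 40 N, if the wrist force passes 120 N, or if a joint passes its speed limit or range.

## Robot

A 6-joint arm with a two-finger parallel gripper is mounted at the origin on the work surface. World frame = base frame: x ahead of the robot, y to its left, z up, the work surface at z = 0. Lengths are in m, angles in rad, forces in N, time in s.
With the tool pointing down it reaches from about 0.35 to 0.85 m from the base axis. Payload 8.1 kg.
Tool frame: the origin (TCP) lies midway between the tips of the shut fingers; the grasp point (between the pads) lies 19 mm behind it (robot.grip_point_offset is the distance from the TCP to the grasp point, in m); z points along the fingers, y is the line along which they close (so a half turn about z gives the same grasp; the last joint's range is limited). The gripper opens to 93 mm and grips with 3 to 60 N. Pads are 15 mm wide; open, the fingers measure 128 mm over their backs; the gripper's body (75 mm by 188 mm) begins 65 mm behind the grasp point.
Start: joints at [-1.298, 0.13, 1.488, -0, 1.523, -0.085], TCP at [0.21, -0.562, 0.219] pointing down, gripper open.
Joint ranges: [-2.96, 2.96], [-0.89, 2.26], [0.02, 2.5], [-1.34, 4.48], [0, 2.73], [-2.66, 2.66]. Speed limits (rad/s): [2.39, 2.39, 2.79, 3.14, 3.14, 3.14].

## Interface

Orientations are given as a rotation vector (axis times angle).
In Python, from plant import robot, read_camera, job gives the robot as it stands.
- The arm moves only by the shell command python3 -m inch 'ROWS' [FORCE]. ROWS is JSON, one flat list of numbers, 5 for each row, row after row: the shift along the world's x, y, z in mm, then the turn about the world's z in degrees, then the opening in per cent of the stroke, from 0 (shut) to 100 (fully open). In form: [dx, dy, dz, yaw, hand, dx, dy, dz, yaw, hand, ...]. A call has 1 to 10 rows; each row is the pose to reach, as a shift and turn from the pose commanded when the call began; what a row does not reach only later rows make up. A row lasts 1/12 s, in which the tool goes at most 41.7 mm and 7.16 degrees, less where a joint would pass 70% of its speed; a pose out of reach is approached as far as the arm can. A call with a gripper value outside its range is refused whole. The fingers move at their own pace and stop on an object; FORCE is the grip in N (left out, the last holds). Time passes only in rows, so rows that repeat a pose let the fingers close. It gives the time, the measured TCP pose, the force, the opening and the grip force at its end, in the units of the state.
- robot.read_state(): the state, without advancing time (a new reading comes with each control period).
- read_camera(name): name is "side" or "top" or "wrist"; returns a dict with "image" (480x640x3 uint8, blue, green, red), "K" (3x3 intrinsics, pixels), "extrinsics" (4x4, takes a point from world to camera coordinates); the wrist camera has in their place "mount" (4x4, takes a point from camera to tool coordinates, whose origin is the TCP and whose axes are the flange's). Camera axes: x right, y down, z forward; pixel columns grow to the right and rows downward; lengths in m; the calibration is good to about 2 mm. A picture is of the moment at which its call begins: read the wrist's pose just before it. There is no depth.
- job.close_job(): hands the job in; it is judged then, once.
The state is a dict: "t": time; "q": joint angles; "dq": joint speeds; "joint_torque": joint torques, N m; "tool_pos": TCP position; "orientation": TCP orientation; "force": force on the tool from outside, world axes, zero at the start; "wrist_torque": the same for the moment, N m; "opening": finger opening in m; "gripper_force": force on a finger pad.
Only numpy, scipy, OpenCV 4.12 (cv2) and the standard library are available. Lean on these libraries where they do the work, as an engineer would, in place of code of your own. Each camera call takes 0.05 s, during which the arm holds its last target. There are 200 camera calls.

## Working session

There is one attempt and no reset: what is moved stays moved. The work goes in short steps, Python scripts to look and compute and a shell command to move; the robot and the scene stay as the last step left them, time stands still between calls to the robot, and variables do not carry over. Pictures are saved under pics/ and viewed, at most 10 in all, crops included, and the job is handed in when it is done.

```bash
mkdir -p pics
python3 - <<'E'
from plant import robot, read_camera
import cv2
s=robot.read_state(); print(s)
for n in("top","side"):
    c=read_camera(n); cv2.imwrite(f"pics/{n}0.png",c["image"]); print(n,c["K"],c["extrinsics"])
E
```

```text
{'t': 0.0, 'q': array([-1.29841267e+00,  1.31136900e-01,  1.48922861e+00, -2.21029336e-05,
        1.52302111e+00, -8.53998244e-02]), 'dq': array([-8.55453022e-04, -5.71513117e-04, -2.41457534e-03,  8.07692195e-05,
        1.83312668e-03,  6.88328036e-04]), 'joint_torque': array([ 1.97837013e-03, -5.59840608e+01, -4.91756380e+01,  7.66983535e-02,
        3.56604788e-02, -1.69834684e-04]), 'tool_pos': array([ 0.20998263, -0.56146355,  0.21762978]), 'orientation': array([-3.08970163e+00, -5.58696405e-01,  2.97430621e-04]), 'force': array([-0.44210131,  0.35471245,  0.31980068]), 'wrist_torque': array([-0.00376617,  0.01062719, -0.04170422]), 'gripper_force': 0.0, 'opening': 0.09305648396084745}
top [[480.85803683   0.         327.3945638 ]
 [  0.         480.85803683 233.31100088]
 [  0.           0.           1.        ]] [[-0.07971715 -0.99681562  0.00195059  0.0573568 ]
 [-0.97660212  0.07770826 -0.20052362  0.55112085]
 [ 0.1997335  -0.01789012 -0.97968693  1.01906453]
 [ 0.          0.          0.          1.        ]]
side [[550.5156617    0.         314.87197836]
 [  0.         550.5156617  239.80320752]
 [  0.           0.           1.        ]] [[-0.96088698 -0.27610127 -0.02154772  0.5349967 ]
 [-0.13744711  0.54299466 -0.82841118  0.17283399]
 [ 0.24042568 -0.79304785 -0.55970582  1.04311297]
 [ 0.          0.          0.          1.        ]]
```

View pics/top0.png

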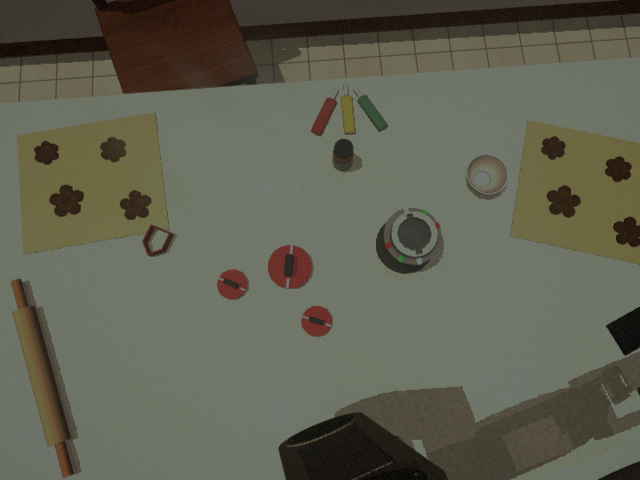

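View pics/side0.png

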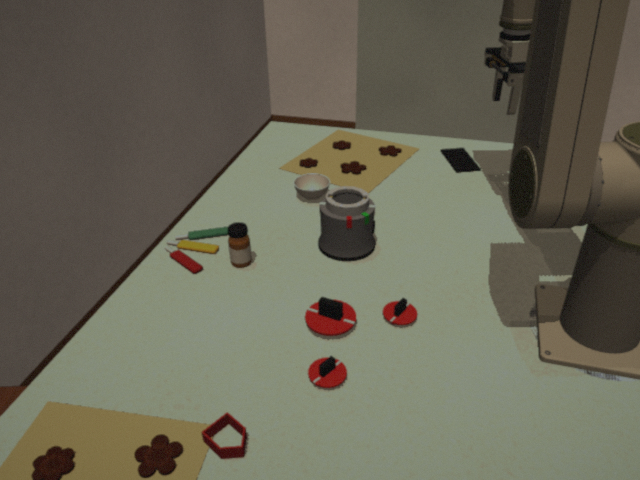

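Top view: three red lids, at (290,267) (largest), (232,284) and (317,321). The cutter is at (157,240) and the grinder collar at (413,233). I choose (290,267) and check it in a close crop.

```bash
cat > h.py <<'E'
import numpy as np, cv2
def ray(c,uv,z,E=None):
    E=c["extrinsics"] if E is None else E
    R,t=E[:3,:3],E[:3,3]; o=-R.T@t
    d=R.T@np.linalg.solve(c["K"],[uv[0],uv[1],1.]); return o+d*(z-o[2])/d[2]
def wristE(c,s):
    T=np.eye(4); T[:3,:3]=cv2.Rodrigues(np.array(s["orientation"]))[0]; T[:3,3]=s["tool_pos"]
    return np.linalg.inv(T@c["mount"])
def red(im):
    h=cv2.cvtColor(im,cv2.COLOR_BGR2HSV); return (((h[...,0]<8)|(h[...,0]>172))&(h[...,1]>150)&(h[...,2]>60)).astype(np.uint8)
E
python3 - <<'E'
from h import *
from plant import read_camera
c=read_camera("top"); im=c["image"]
n,l,st,ce=cv2.connectedComponentsWithStats(cv2.morphologyEx(red(im),cv2.MORPH_CLOSE,np.ones((9,9))))
for i in range(1,n):
    if st[i,4]>100: print(ce[i],st[i],ray(c,ce[i],.019))
a=cv2.resize(im[225:345,210:340],None,fx=4,fy=4,interpolation=2); b=cv2.resize(im[195:280,370:450],None,fx=4,fy=4,interpolation=2)
o=np.zeros((480,790+60,3),np.uint8)[:, :800]; b=b[:, :280]
o[:480,:520]=a; o[:340,520:800]=b; cv2.imwrite("pics/crop1.png",cv2.convertScaleAbs(o,alpha=1.5))
print(ray(c,(413,232),.131))
E
```

```text
[322.66108787 116.61924686] [313  98  22  35 239] [0.85135669 0.00105143 0.019     ]
[289.31699346 266.32843137] [ 268  246   43   42 1224] [0.49169627 0.1053827  0.019     ]
[231.30263158 283.83717105] [218 270  29  29 608] [0.46231059 0.23882329 0.019     ]
[316.11702128 320.76291793] [302 306  29  30 658] [0.36498559 0.05361974 0.019     ]
[ 0.52726346 -0.16277742  0.131     ]
```

View pics/crop1.png

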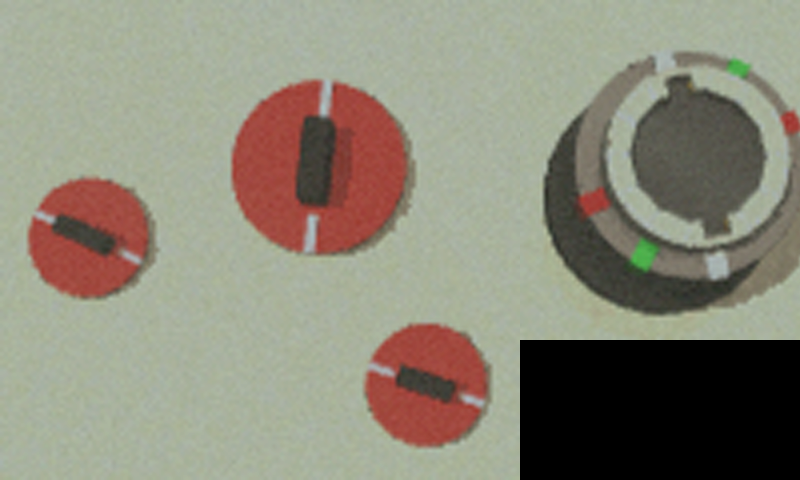

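The crop confirms it: the largest lid is centred at (290,267), with stripes at (291.5,245.5) and (287.5,288). The grinder's collar centre is about (414.5,233.7), and its white marks are at (406.2,210.2) and (419.2,261.2).

Run:
```python
from h import *
from plant import read_camera,robot
c=read_camera("top")
def li(p,q,z):
    a,b=ray(c,p,z),ray(c,q,z); d=a-b; return (a+b)/2,np.degrees(np.arctan2(d[1],d[0]))
print("lid",li((291.5,245.5),(287.5,288),.019), ray(c,(290,266.75),.019))
print("marks",li((406.25,210.25),(419.25,261.25),.108))
print("slots",li((410,216.5),(418.75,251.25),.131),ray(c,(414.5,233.75),.131))
R=cv2.Rodrigues(robot.read_state()["orientation"])[0];print(R)
```

```text
lid (array([0.49112852, 0.10496015, 0.019     ]), np.float64(-9.01541211825055)) [0.49060669 0.10389212 0.019     ]
marks (array([ 0.52425207, -0.16582589,  0.108     ]), np.float64(7.533277644145501))
slots (array([ 0.52336117, -0.16512992,  0.131     ]), np.float64(7.31847973575759)) [ 0.52332851 -0.16545472  0.131     ]
[[ 9.36679033e-01  3.50188928e-01 -3.22713912e-04]
 [ 3.50189065e-01 -9.36678363e-01  1.12427269e-03]
 [ 9.14287111e-05 -1.16609354e-03 -9.99999316e-01]]
```

```bash
python3 -m inch '[140,333,10,-15,100,140,333,10,-15,100,140,333,10,-15,100,140,333,10,-15,100,140,333,10,-15,100,140,333,10,-15,100,140,333,10,-15,100,140,333,10,-15,100,140,333,10,-15,100,140,333,10,-15,100]'; python3 -m inch '[141,333,-50,-14.5,100,141,333,-50,-14.5,100,141,333,-50,-14.5,100,141,333,-50,-14.5,100,141,333,-50,-14.5,100,141,333,-50,-14.5,100,141,333,-50,-14.5,100,141,333,-50,-14.5,100,141,333,-50,-14.5,100,141,333,-50,-14.5,100]'
python3 - <<'E'
from plant import robot,read_camera
import cv2
s=robot.read_state(); c=read_camera("wrist"); cv2.imwrite("pics/w1.png",c["image"])
print(s["t"],s["tool_pos"],s["q"]); 
from h import *
E=wristE(c,s)
n,l,st,ce=cv2.connectedComponentsWithStats(cv2.morphologyEx(red(c["image"]),cv2.MORPH_CLOSE,np.ones((25,25))))
for i in range(1,n):
    if st[i,4]>500: print(ce[i],st[i],ray(c,ce[i],.019,E))
R=cv2.Rodrigues(s["orientation"])[0];print(np.degrees(np.arctan2(R[1,0],R[0,0])))
E
```

```text
t: 1.03
tool_pos: [0.3518, -0.2249, 0.2289]
orientation: [-3.137, -0.158, -0.002]
force: [0.0, 0.9, 0.3]
opening: 0.0927
gripper_force: 0.0
t: 1.87
tool_pos: [0.4918, 0.1089, 0.1769]
orientation: [-3.131, 0.24, 0.003]
force: [0.7, -0.3, 0.0]
opening: 0.0927
gripper_force: 0.0
1.8667 [0.49178184 0.10885173 0.17693752] [ 0.11453198 -0.10800254  1.80479924  0.00196752  1.44608341  1.83835552]
[320.25878118 221.32803773] [ 269  172  103  100 8057] [0.49575562 0.10766613 0.019     ]
[622.01941748 185.46763754] [601 176  39  20 618] [ 0.48691455 -0.17378893  0.019     ]
[192.57669617 264.67330383] [ 162  238   67   60 2712] [0.47147849 0.23954802 0.019     ]
[385.2452975  327.73397313] [ 355  301   63   52 2605] [0.37264534 0.05756815 0.019     ]
-8.78183082066576
```

View pics/w1.png

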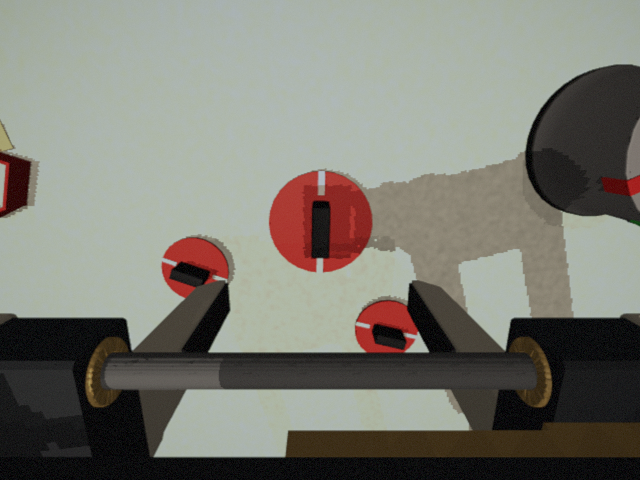

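The wrist view shows the lid at (320,221) with its stripes vertical at x≈320, so the yaw matches. The arm was still settling, so I let it settle and remeasure.

```bash
python3 -m inch '[0,0,0,0,100,0,0,0,0,100,0,0,0,0,100,0,0,0,0,100]' >/dev/null
cat > lid.py <<'E'
from plant import robot,read_camera
from h import *
s=robot.read_state(); c=read_camera("wrist"); E=wristE(c,s); im=c["image"]
R=cv2.Rodrigues(s["orientation"])[0];print(s["t"],s["tool_pos"],np.degrees(np.arctan2(R[1,0],R[0,0])))
n,l,st,ce=cv2.connectedComponentsWithStats(cv2.morphologyEx(red(im),cv2.MORPH_CLOSE,np.ones((25,25))))
i=1+np.argmax(st[1:,4]); cs,_=cv2.findContours((l==i).astype(np.uint8),0,1)
P=np.array([ray(c,p[0],.019,E)[:2] for p in cs[0]],np.float32); print(cv2.minEnclosingCircle(P))
m=np.zeros_like(l,np.uint8); cv2.drawContours(m,cs,-1,1,-1); m=cv2.erode(m,np.ones((5,5)))
h=cv2.cvtColor(im,cv2.COLOR_BGR2HSV); w=(m>0)&(h[...,1]<90)&(h[...,2]>110)
v,u=np.nonzero(w); W=np.array([ray(c,p,.019,E)[:2] for p in zip(u,v)],np.float32); print(len(u),W.mean(0))
f=cv2.fitLine(W,2,0,.01,.01).ravel(); print(np.degrees(np.arctan(f[1]/f[0])))
E
python3 lid.py
```

```text
2.25 [0.49123922 0.10254053 0.17907652] -9.12054191119584
((0.4938846826553345, 0.10817741602659225), 0.04937388002872467)
236 [0.50349385 0.10639045]
-9.758848
```

```bash
python3 -m inch '[2,4,-60,-0.5,100,2,4,-100,-0.5,100,2,4,-130,-0.5,100,2,4,-152,-0.5,100,2,4,-152,-0.5,100,2,4,-152,-0.5,0,2,4,-152,-0.5,0,2,4,-152,-0.5,0,2,4,-152,-0.5,0,2,4,-152,-0.5,0]' 45; python3 -m inch '[0,0,0,0,0,0,0,0,0,0,0,0,0,0,0,0,0,0,0,0]'
```

```text
t: 3.13
tool_pos: [0.4943, 0.1081, 0.0282]
orientation: [-3.13, 0.26, -0.004]
force: [-1.4, -0.3, 0.5]
opening: 0.0639
gripper_force: 0.0
t: 3.47
tool_pos: [0.4931, 0.108, 0.0267]
orientation: [3.131, -0.26, 0.0]
force: [0.7, 0.2, -0.7]
opening: 0.0376
gripper_force: 0.0
```

```bash
python3 -m inch '[0,0,0,0,0,0,0,0,0,0,0,0,0,0,0,0,0,0,0,0,0,0,0,0,0,0,0,0,0,0,0,0,0,0,0,0,0,0,0,0]'
```

```text
t: 4.13
tool_pos: [0.4931, 0.108, 0.0266]
orientation: [3.131, -0.26, -0.0]
force: [-0.2, -0.4, -0.9]
opening: 0.0158
gripper_force: 45.0
```

```bash
python3 -m inch '[0,0,40,0,0,0,0,80,0,0,0,0,120,0,0,0,0,160,0,0,0,0,200,0,0,5,-30,200,4,0,10,-70,200,8,0,15,-110,200,12,0,20,-150,200,17,0,25,-190,200,17,0]'; python3 -m inch '[3,-40,0,0,0,6,-70,0,0,0,6,-84,0,0,0,6,-84,0,0,0,6,-84,0,0,0,6,-84,0,0,0,6,-84,0,0,0]'
python3 - <<'E'
from plant import robot,read_camera
from h import *
s=robot.read_state(); R=cv2.Rodrigues(s["orientation"])[0];print(s["t"],s["tool_pos"],np.degrees(np.arctan2(R[1,0],R[0,0])))
o=np.zeros((480,800,3),np.uint8)
a=read_camera("top")["image"][170:290,340:440]; b=read_camera("side")["image"][130:250,300:400]
o[:,:400]=cv2.resize(a,None,fx=4,fy=4); o[:,400:]=cv2.resize(b,None,fx=4,fy=4)
cv2.imwrite("pics/c2.png",cv2.convertScaleAbs(o,alpha=1.6))
cv2.imwrite("pics/w2.png",read_camera("wrist")["image"])
E
```

```text
t: 4.97
tool_pos: [0.518, -0.0836, 0.2267]
orientation: [-3.134, -0.215, -0.001]
force: [0.7, -0.2, 0.1]
opening: 0.016
gripper_force: 45.0
t: 5.55
tool_pos: [0.5242, -0.1645, 0.2266]
orientation: [-3.134, -0.208, -0.0]
force: [-0.1, -0.6, -1.4]
opening: 0.0156
gripper_force: 45.0
5.55 [ 0.52424598 -0.16448825  0.2266398 ] 7.594848844766331
```

View pics/c2.png

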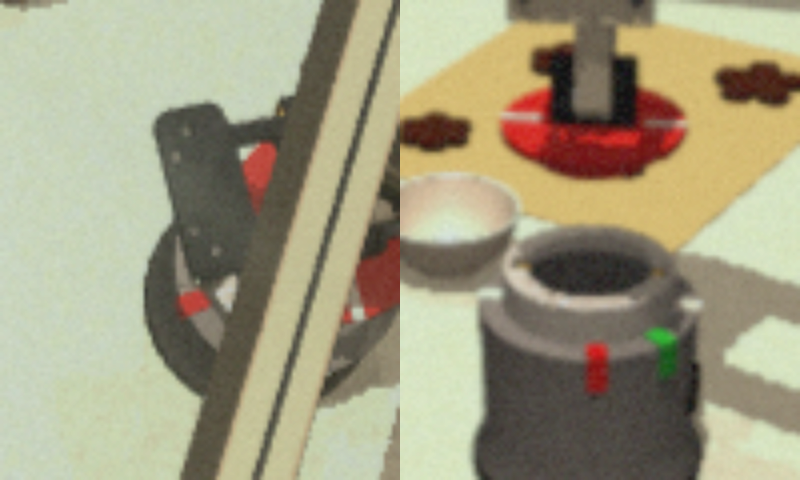

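View pics/w2.png

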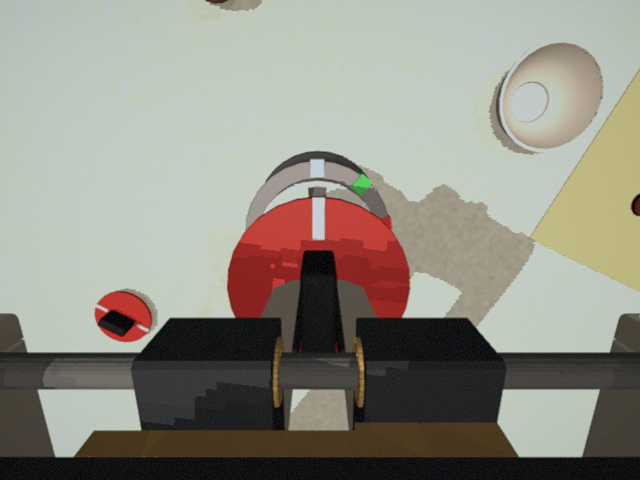

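The wrist view shows the lid stripe (318,215), the slot (317,190) and the shoulder mark (317,168) all on column 318, so yaw and lateral position agree. That leaves the offset along the bar, which I measure from the column profiles.

Run:
```python
from plant import robot,read_camera
from h import *
s=robot.read_state(); c=read_camera("wrist"); E=wristE(c,s); im=c["image"]
for u0 in(317,300,338):
    g=im[140:245,u0-2:u0+3].mean(1).astype(int); print(u0,[(140+i,*p) for i,p in enumerate(g) if i%1==0 and (i==0 or abs(g[i]-g[i-1]).max()>14)])
# lid flange circle fit
z=s["tool_pos"][2]-.026+.019
m=red(im); n,l,st,ce=cv2.connectedComponentsWithStats(m); i=1+np.argmax(st[1:,4])
pts=[]
for v in range(225,300,3):
    u=np.nonzero(l[v]==i)[0]; pts+= [(u[0],v),(u[-1],v)]
for u in list(range(255,308,4))+list(range(330,388,4)):
    v=np.nonzero(l[:,u]==i)[0]; pts.append((u,v[0]))
P=np.array([ray(c,p,z,E)[:2] for p in pts])
from scipy.optimize import least_squares
f=lambda x:np.hypot(*(P-x[:2]).T)-x[2]
r=least_squares(f,[.52,-.16,.05],loss="soft_l1",f_scale=.001); R=cv2.Rodrigues(s["orientation"])[0]
print(s["tool_pos"],r.x, "lid-tcp in tool",R[:2,:2].T@(r.x[:2]-s["tool_pos"][:2]))
for v in range(150,215,2): 
    print(v,*[np.round((R[:2,:2].T@(ray(c,(317,v),zz,E)[:2]-s["tool_pos"][:2]))*1e3,1) for zz in(.108,.131)]) if v%10==0 else 0
```

```text
317 [(140, np.int64(194), np.int64(206), np.int64(196)), (150, np.int64(167), np.int64(178), np.int64(169)), (151, np.int64(89), np.int64(97), np.int64(92)), (152, np.int64(53), np.int64(57), np.int64(60)), (158, np.int64(87), np.int64(91), np.int64(93)), (159, np.int64(173), np.int64(168), np.int64(162)), (160, np.int64(215), np.int64(203), np.int64(194)), (177, np.int64(158), np.int64(153), np.int64(148)), (178, np.int64(91), np.int64(93), np.int64(95)), (179, np.int64(70), np.int64(75), np.int64(81)), (180, np.int64(103), np.int64(111), np.int64(111)), (181, np.int64(188), np.int64(199), np.int64(189)), (186, np.int64(162), np.int64(173), np.int64(176)), (187, np.int64(113), np.int64(120), np.int64(124)), (188, np.int64(98), np.int64(103), np.int64(108)), (196, np.int64(61), np.int64(61), np.int64(91)), (197, np.int64(147), np.int64(143), np.int64(150)), (198, np.int64(208), np.int64(202), np.int64(193)), (238, np.int64(190), np.int64(191), np.int64(188)), (239, np.int64(161), np.int64(171), np.int64(177)), (240, np.int64(86), np.int64(95), np.int64(151)), (241, np.int64(41), np.i
[... 1279 characters left out ...]
np.int64(175), np.int64(167)), (185, np.int64(183), np.int64(190), np.int64(182)), (188, np.int64(184), np.int64(189), np.int64(186)), (189, np.int64(167), np.int64(176), np.int64(176)), (198, np.int64(90), np.int64(97), np.int64(118)), (199, np.int64(33), np.int64(38), np.int64(111)), (200, np.int64(51), np.int64(58), np.int64(182)), (241, np.int64(46), np.int64(50), np.int64(166))]
[ 0.5243279  -0.16480886  0.22677217] [ 0.52651494 -0.16351737  0.04850264] lid-tcp in tool [ 0.00233861 -0.00099096]
150 [71.5 -2.2] [71.9 -2.1]
160 [63.7 -2.2] [64.8 -2.1]
170 [55.9 -2.2] [57.6 -2.1]
180 [47.9 -2.2] [50.3 -2.1]
190 [39.8 -2.2] [42.8 -2.1]
200 [31.6 -2.2] [35.3 -2.1]
210 [23.2 -2.2] [27.6 -2.1]
```

Run:
```python
from plant import robot,read_camera
from h import *
from scipy.optimize import least_squares
s=robot.read_state(); t=s["tool_pos"]; R=cv2.Rodrigues(s["orientation"])[0]
c=read_camera("wrist"); E=wristE(c,s); im=c["image"]; m=red(im)
z=t[2]-.007
loc=lambda p,zz:(R[:2,:2].T@(ray(c,p,zz,E)[:2]-t[:2]))*1e3
n,l,st,ce=cv2.connectedComponentsWithStats(m); i=1+np.argmax(st[1:,4])
P=[loc((u,np.nonzero(l[:,u]==i)[0][0]),z) for u in list(range(250,308,4))+list(range(330,380,4))]
W=[]
for v in range(225,290,4):
    u=np.nonzero(l[v]==i)[0]; W+=[loc((u[0],v),z),loc((u[-1],v),z)]
P=np.array(P+W)
print("lid",least_squares(lambda x:np.hypot(*(P-x).T)-50,[0,0],loss="soft_l1").x)
print("stripe u", [loc((u,215),z) for u in [np.mean(np.nonzero((im[v,300:335].min(1)>120))[0])+300 for v in (205,215,230)]])
# collar outer arc: dark->bright edge along columns
Q=[];S=[]
g=cv2.GaussianBlur(im,(3,3),0).mean(2)
for u in list(range(285,312,3))+list(range(324,345,3)):
    col=np.diff(g[:,u]); v=170+np.argmax(col[170:192]); Q.append(loc((u,v+.5),.131))
    v=150+np.argmax(col[150:170]); S.append(loc((u,v+.5),.108))
for nm,A,r in(("collar",Q,48.5),("shoulder",S,66)):
    A=np.array(A); q=least_squares(lambda x:np.hypot(*(A-x).T)-r,[0,0],loss="soft_l1"); print(nm,q.x,np.abs(q.fun).max())
    q=least_squares(lambda x:np.hypot(*(A-[x[0],0]).T)-r,[0],loss="soft_l1")
# side
d=read_camera("side"); g=d["image"]; m=red(g)[130:180,300:400]; 
ys,xs=np.nonzero(m); print("side flange u",xs.min()+300,xs.max()+300)
for v in (190,194,198): print(v,[int(a) for a in g[v,315:380].mean(1)])
def pr(p): a=d["K"]@(d["extrinsics"][:3,:3]@p+d["extrinsics"][:3,3]); return a[:2]/a[2]
def circ(x,y,zz,r): 
    k=np.array([pr(np.array([x+r*np.cos(a),y+r*np.sin(a),zz])) for a in np.linspace(0,6.28,180)]); return k.min(0),k.max(0)
print("model flange@tcp",circ(t[0],t[1],z,.05),"collar@",circ(t[0],t[1],.131,.0485))
```

```text
lid [ 0.3731035  -0.97702219]
stripe u [array([41.8394627 , -1.15502136]), array([41.8394627 , -1.15502136]), array([41.8394627 , -1.15502136])]
collar [ 1.62847555 -2.21263705] 0.6566793912991358
shoulder [-2.95624706 -2.50437345] 2.1305279641443917
side flange u 326 370
190 [98, 97, 97, 88, 80, 73, 65, 59, 57, 53, 51, 52, 73, 88, 96, 94, 83, 76, 78, 75, 75, 67, 66, 57, 58, 58, 53, 56, 54, 54, 55, 51, 56, 55, 52, 55, 56, 50, 54, 55, 58, 57, 62, 62, 61, 66, 64, 70, 78, 87, 102, 106, 108, 111, 107, 103, 103, 116, 125, 133, 131, 132, 131, 135, 131]
194 [56, 56, 54, 55, 55, 52, 53, 48, 59, 66, 81, 106, 114, 90, 81, 72, 60, 54, 48, 47, 40, 36, 38, 35, 29, 32, 30, 25, 32, 24, 28, 26, 22, 27, 28, 29, 32, 35, 32, 33, 30, 37, 38, 45, 46, 47, 49, 54, 63, 66, 64, 64, 64, 75, 82, 88, 89, 86, 91, 89, 90, 96, 105, 104, 106]
198 [53, 55, 55, 60, 67, 73, 74, 71, 73, 79, 85, 106, 119, 123, 125, 127, 108, 72, 44, 32, 33, 27, 31, 28, 27, 36, 31, 26, 35, 29, 31, 25, 26, 30, 29, 27, 29, 27, 31, 29, 31, 26, 34, 34, 18, 36, 34, 42, 54, 59, 51, 53, 58, 58, 67, 76, 83, 83, 85, 83, 85, 84, 85, 84, 86]
model flange@tcp (array([325.16166539, 149.92061407]), array([372.04389004, 170.52210124])) collar@ (array([326.27576514, 185.693694  ]), array([369.90256428, 207.23937914]))
```

```bash
python3 -m inch '[1,1,-20,0,0,1,1,-40,0,0,1,1,-55,0,0,1,1,-61,0,0,1,1,-61,0,0,1,1,-61,0,0,1,1,-61,0,0]'
python3 - <<'E'
from plant import robot,read_camera
from h import *
s=robot.read_state(); R=cv2.Rodrigues(s["orientation"])[0];print(s["t"],s["tool_pos"],np.degrees(np.arctan2(R[1,0],R[0,0])))
o=np.zeros((600,800,3),np.uint8)
a=read_camera("wrist")["image"][130:280,220:420]; b=read_camera("side")["image"][150:225,300:400]
o[:300,:400]=cv2.resize(a,None,fx=2,fy=2,interpolation=2)
o[300:,:400]=cv2.resize(b,None,fx=4,fy=4,interpolation=2); o=cv2.convertScaleAbs(o,alpha=1.4)
o[:,400:]=cv2.resize(cv2.convertScaleAbs(a[:,50:150],alpha=1.4),(400,600),interpolation=2)
cv2.imwrite("pics/c3.png",o)
E
```

```text
t: 6.43
tool_pos: [0.5259, -0.1653, 0.1671]
orientation: [3.134, 0.206, 0.003]
force: [0.3, -0.3, -1.0]
opening: 0.0161
gripper_force: 45.0
6.4333 [ 0.52589346 -0.16528027  0.16705924] 7.504128909424108
```

View pics/c3.png

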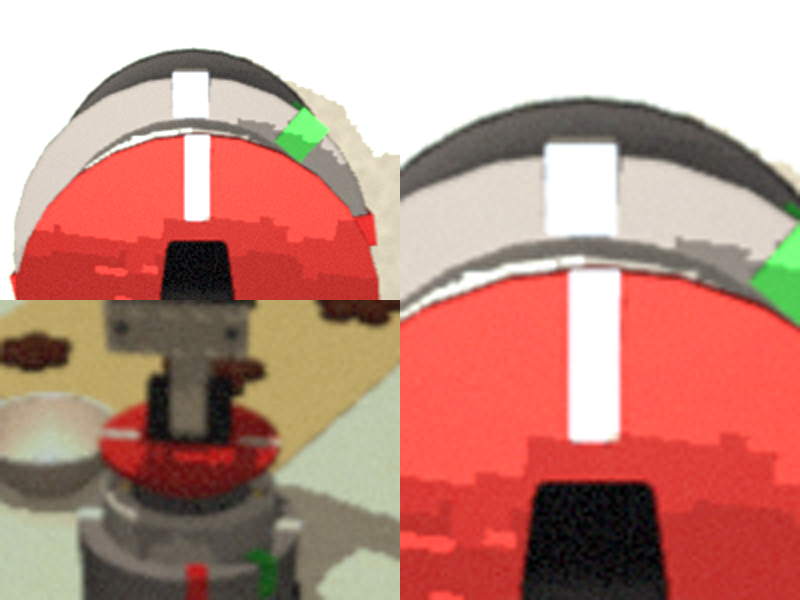

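Wrist crop: the stripe centre is at column ≈318.5 and the shoulder mark at ≈315.3, so the lid must go about 1.5–2 mm toward +y. I compute that properly.

```bash
cat > m.py <<'E'
from plant import robot,read_camera
from h import *
from scipy.optimize import least_squares
s=robot.read_state(); t=s["tool_pos"]; R=cv2.Rodrigues(s["orientation"])[0]; print(s["t"],t,s["force"],s["wrist_torque"][2])
c=read_camera("wrist"); E=wristE(c,s); im=c["image"]
loc=lambda p,zz:(R[:2,:2].T@(ray(c,p,zz,E)[:2]-t[:2]))*1e3
zf=t[2]-.007; w=im.min(2)>135
def cen(v): # white run containing 317 +-
    l=cv2.connectedComponents(w[v:v+1].astype(np.uint8))[1][0]; k=l[312:324].max(); return np.nonzero(l==k)[0].mean() if k else np.nan
print("mark",[np.round(loc((cen(v),v),.108),2) for v in (169,174,179,184)])
print("stripe",[np.round(loc((cen(v),v),zf),2) for v in (205,215,225,234)])
l=red(im); n,l,st,ce=cv2.connectedComponentsWithStats(l); i=1+np.argmax(st[1:,4])
P=np.array([loc((u,np.nonzero(l[:,u]==i)[0][0]),zf) for u in list(range(270,308,3))+list(range(330,350,3))])
print("lid x",least_squares(lambda x:np.hypot(*(P-[x[0],-1]).T)-50,[0.],loss="soft_l1").x)
g=cv2.GaussianBlur(im,(3,3),0).mean(2)
A=np.array([loc((u,150+np.argmax(np.diff(g[:,u])[150:175])+.5),.108) for u in list(range(285,306,3))+list(range(328,336,2))])
print("shoulder x",least_squares(lambda x:np.hypot(*(A-[x[0],-2]).T)-66,[0.],loss="soft_l1").x)
B=np.array([loc((u,140+np.argmin(np.diff(g[:,u])[140:165])+.5),0) for u in range(300,336,3)])
print("base x",least_squares(lambda x:np.hypot(*(B-[x[0],-2]).T)-66,[0.],loss="soft_l1").x)
E
python3 m.py
```

```text
6.5333 [ 0.52598789 -0.165352    0.16716135] [-0.15743447  0.86653989 -0.93044558] -0.04407961917774477
mark [array([61.08, -3.42]), array([57.94,  3.29]), array([54.78, -3.11]), array([51.59, -3.44])]
stripe [array([46.96, -1.15]), array([41.84, -1.15]), array([36.62, -1.15]), array([31.86, -1.15])]
lid x [0.62191982]
shoulder x [-4.46678822]
base x [1.29235497]
```

```bash
python3 -m inch '[0,2,0,0,0,0,2,-3,0,0,0,2,-6,0,0,0,2,-9,0,0,0,2,-11,0,0,0,2,-12,0,0,0,2,-13,0,0,0,2,-13,0,0]'; python3 m.py
```

```text
t: 7.25
tool_pos: [0.525, -0.163, 0.1523]
orientation: [-3.135, -0.205, 0.001]
force: [0.7, 0.9, -1.1]
opening: 0.0155
gripper_force: 45.0
7.25 [ 0.52501343 -0.16295501  0.15231271] [ 0.72492054  0.88219169 -1.11641527] -0.006729251213530739
mark [array([62.03, -0.64]), array([59.1 , -6.62]), array([56.15, -0.94]), array([53.17, -0.64])]
stripe [array([46.96, -1.16]), array([41.84, -1.16]), array([36.63, -1.16]), array([31.87, -1.16])]
lid x [0.96830941]
shoulder x [-3.84076351]
base x [1.9010018]
```

```bash
python3 -m inch '[0,0,-2,0,0,0,0,-4,0,0,0,0,-6,0,0,0,0,-7,0,0,0,0,-8,0,0,0,0,-8,0,0,0,0,-8,0,0]'; python3 m.py
```

```text
t: 7.88
tool_pos: [0.5252, -0.163, 0.1446]
orientation: [-3.135, -0.206, -0.0]
force: [0.2, -0.4, -1.0]
opening: 0.0157
gripper_force: 45.0
7.8833 [ 0.52517709 -0.16299952  0.14461437] [ 0.21682202 -0.39926665 -1.00072837] -0.002541847906203538
mark [array([62.6 , -0.93]), array([59.78, -5.53]), array([56.93, -9.88]), array([54.07, -0.63])]
stripe [array([46.96, -1.16]), array([41.84, -1.16]), array([36.63, -1.15]), array([31.86, -1.15])]
lid x [0.92471312]
shoulder x [-3.89292196]
base x [1.75014703]
```

```bash
python3 -m inch '[0,0,-0.5,0,0,0,0,-1,0,0,0,0,-1.5,0,0,0,0,-1.5,0,0]'
```

```text
t: 8.27
tool_pos: [0.5252, -0.163, 0.1446]
orientation: [3.135, 0.206, 0.001]
force: [-5.4, 2.2, 9.9]
opening: 0.0158
gripper_force: 45.0
```

```bash
python3 -m inch '[0,0,0.5,-4,0,0,0,0.5,-8,0,0,0,0.5,-12,0,0,0,0.5,-16,0,0,0,0.5,-20,0,0,0,0.5,-20,0]' 55;  python3 -c "
from plant import robot
s=robot.read_state();print(s['wrist_torque'])"
```

```text
t: 8.77
tool_pos: [0.5256, -0.1634, 0.1446]
orientation: [3.122, -0.347, 0.002]
force: [-1.3, -0.2, 5.3]
opening: 0.0156
gripper_force: 55.0
[ 0.02094612  0.32223105 -0.0309809 ]
```

```bash
python3 -m inch '[0,0,0,-4,0,0,0,0,-8,0,0,0,0,-12,0,0,0,0,-16,0,0,0,0,-19,0,0,0,0,-21,0,0,0,0,-22.5,0,0,0,0,-22.5,0,0,0,0,-22.5,0]'
python3 - <<'E'
from plant import robot,read_camera
from h import *
s=robot.read_state(); R=cv2.Rodrigues(s["orientation"])[0];print(s["t"],s["tool_pos"],np.degrees(np.arctan2(R[1,0],R[0,0])),s["force"],s["wrist_torque"],s["q"])
o=np.zeros((600,800,3),np.uint8)
a=read_camera("wrist")["image"][130:280,220:420]; b=read_camera("side")["image"][150:250,280:413]
o[:300,:400]=cv2.resize(a,(400,300),interpolation=2); o[300:,:400]=cv2.resize(b,(400,300),interpolation=2)
o[:,400:]=cv2.resize(a[:,50:150],(400,600),interpolation=2)
cv2.imwrite("pics/c4.png",cv2.convertScaleAbs(o,alpha=1.2))
E
```

```text
t: 9.52
tool_pos: [0.5256, -0.1633, 0.1445]
orientation: [2.997, -0.941, 0.002]
force: [-1.5, 0.6, 6.0]
opening: 0.0158
gripper_force: 55.0
9.5167 [ 0.52564509 -0.16325943  0.1445395 ] -34.85836632194766 [-1.46850126  0.63265599  6.02629585] [0.10133168 0.3569899  0.07741799] [-3.94220535e-01  4.24157525e-02  1.71812848e+00 -1.14726555e-04
  1.37963833e+00  1.78499064e+00]
```

View pics/c4.png

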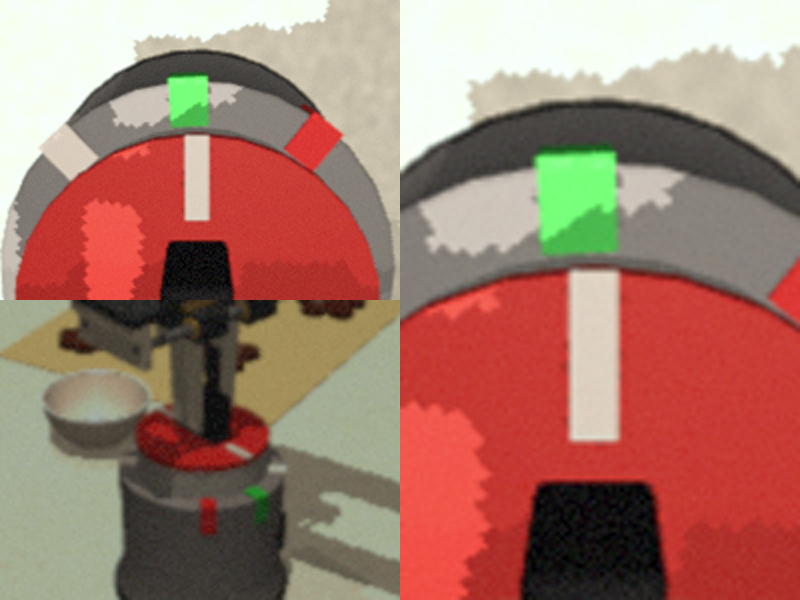

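The lid is home (z unchanged, ~6 N down). The stripe (594) is slightly past the green mark (577) in the 4× crop, which is the expected 0.04 rad lead. Wrist torque is about 0.1 N m, so the spring is loaded. I hand it in.

```bash
python3 -m inch '[0,0,0,0,0,0,0,0,0,0,0,0,0,0,0]'; python3 -c "
from plant import job
print(job.close_job())"
```

```text
t: 9.87
tool_pos: [0.5256, -0.1632, 0.1446]
orientation: [2.997, -0.941, 0.002]
force: [-1.9, -0.3, 5.3]
opening: 0.0158
gripper_force: 55.0
the job is handed in; nothing more can be done
None
```

The red lid sits fully home in the grinder, turned clockwise to the green half-turn mark and still held in the gripper against the spring; I handed the job in at about 10 s (no verdict was returned).

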